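# Chuck a stirrer shaft in the bench drive

### The arm

A 7-joint arm with a two-finger parallel gripper is mounted at the origin on a cart in front of the work surface, level with it; the furniture and walls round the work are solid. World frame = base frame: x ahead of the robot, y to its left, z up, the work surface at z = 0. Lengths are in m, angles in rad, forces in N, time in s.
With the tool pointing down it reaches from about 0.35 to 0.9 m from the base axis. Payload 8.1 kg.
Tool frame: the origin (TCP) lies at the very end of the fingers, on their centre line; the grasp point (between the pads) lies 19 mm behind it; z points along the fingers, y is the line along which they close (so a half turn about z gives the same grasp; the last joint's range is limited). The gripper opens to 92 mm and grips with 3 to 60 N. Pads are 19 mm wide; open, the fingers measure 130 mm over their backs; the gripper's body (75 mm by 190 mm) begins 47 mm behind the grasp point.
Start: joints at [1.087, 0.434, 0.025, 1.573, -0.012, 1.134, -0.075], TCP at [0.232, -0.58, 0.227] pointing down, gripper open.
Joint ranges: [-2.62, 2.62], [-0.44, 2.09], [-1.27, 1.32], [0.08, 2.57], [-1.32, 4.46], [0.12, 2], [-2.74, 2.74]. Speed limits (rad/s): [2.22, 2.22, 3.01, 3.01, 3.14, 3.14, 3.14].

### API

Orientations are given as a rotation vector (axis times angle).
In Python, from cell import observe, get_image, sign_off, find_in, trace, place_of gives the robot as it stands. The module is installed in compiled form; this text tells all that it offers.
- The arm moves only by the shell command python3 -m handwheel 'ROWS' [OPENING] [FORCE]. ROWS is JSON, a list of rows, each a list of 6 numbers: the shift along the tool's x, y, z each as a share of 0.02 m, from -1 to 1, then the turn, a rotation vector about the tool's x, y, z each as a share of 4 degrees, from -1 to 1. A call has 1 to 8 rows; each row shifts and turns the commanded pose from where the row before left it, along the tool's axes as they then stand; what a row does not reach is not made up. A row lasts 1/12 s, in which the tool goes at most 41.7 mm and 7.16 degrees, less where a joint would pass 70% of its speed; a pose out of reach is approached as far as the arm can. A call with a number of a shift or a turn outside -1 to 1 is refused whole. A call with a gripper value outside its range is refused whole. OPENING is the opening, from 0 (shut) to 1 (fully open), set as the call begins (- or left out, the last holds). The fingers move at their own pace and stop on an object; FORCE is the grip in N (left out, the last holds). Time passes only in rows, so rows that do not move let the fingers close. It gives the time, the measured TCP pose, the force, the opening and the grip force at its end, in the units of the state.
- observe(): the state, without advancing time (a new reading comes with each control period).
- get_image(name): name is "scene" or "top"; returns a dict with "image" (480x640x3 uint8, red, green, blue), "fx", "fy", "cx", "cy" (pixels), "k1" (the pictures are not rectified: a ray, as slopes to the right and down, at radius r is drawn at 1 + k1 r^2 times it, then the intrinsics apply), "position" and "orientation" of the camera in the world. Camera axes: x right, y down, z forward; pixel columns grow to the right and rows downward; lengths in m; the calibration is good to about 2 mm. A picture is of the moment at which its call begins. There is no depth.
- sign_off(): hands the job in; it is judged then, once.
Trained networks look in the newest picture that a camera, given by its name, has taken for a name from the list of things; names that differ only in an ending like _2 or _b are one class to them, and where a whole thing is asked for, a point or a joint stands for the part that bears it (a point fixed in the world has none). Each returns a list of dicts, best first, with "score" (0 to 1); they miss things now and then, are a little off and sometimes report something else, mostly with a low value. They report only what shows in the picture. A call takes as long as a camera call.
- find_in(label, camera): "rect" ([centre column, centre row, width, height] as shares, 0 to 1, of the picture: columns of its width, rows of its height, round what is visible of it).
- trace(label, camera): "region" (480x640 bool, what is visible of it) and "rect" ([centre column, centre row, width, height] as shares, 0 to 1, of the picture: columns of its width, rows of its height, round what is visible of it).
- place_of(label, camera): "point" ([column, row] as shares, 0 to 1, of the picture: columns of its width, rows of its height: a listed point, or the origin of a listed thing).
The state is a dict: "clock": time; "joints": joint angles; "dq": joint speeds; "joint_efforts": joint torques, N m; "position": TCP position; "ee_rot": TCP orientation; "force": force on the tool from outside, world axes, zero at the start; "ft_torque": the same for the moment, N m; "width": opening from 0.0 (shut) to 1.0 (fully open); "gripper_force": force on a finger pad.
Only numpy, scipy, OpenCV 4.12 (cv2) and the standard library are available. Lean on these libraries where they do the work, as an engineer would, in place of code of your own. Each camera call takes 0.05 s, during which the arm holds its last target. There are 200 camera calls.

### The job

The stirrer shaft is lying on top of the drive's two fork clips. Press it straight down past the sprung orange jaw until it sits at the bottom of both clips, then slide it endways fully home into the open chuck, and finally swing the red-ball lever right over to turn the chuck sleeve until the three jaws hold the shaft tight. Leave the shaft gripped there, and do not disturb the bottles and the timer.

Things in the scene. Friction and masses are not known exactly. Their poses are not given: they have to be found in the camera images.
- drive: stirring drive, fixed to the bench: grey base plate 290x90x12 mm with a white motor housing, a chuck and two fork clips. Origin on the bench; local z up, local x along the chuck axis out of the chuck's nose, local y across. Chuck axis at y = 0, z = 80 mm. Along x (mm): housing -160 to -88 (top at z = 118), sleeve -79 to -61, jaws -78 to -48, clips 10 and 90, base plate ends at 128
- clip_near (a point): fork clip nearer the chuck, aluminium, 14 mm thick along the axis; the point lies on the chuck axis, where the shaft's axis must come. Floor 8 mm below it, fixed horn on the +y side with rounded top 11 mm above it, sprung orange jaw on the -y side. The mouth is 13.4 mm wide, narrower than the shaft
- clip_far (a point): the other fork clip, alike, 80 mm farther from the chuck; same point
- clip (a joint): sprung orange jaw shared by both fork clips (rad): 0 shut, where its spring returns it; grows as it is forced open towards -y, about 0.06 lets the shaft past (8 to 15 N on the shaft)
- sleeve (a joint): chuck sleeve, knurled steel ring of radius 35 mm with one lever (rad): 0 jaws wide open; grows as the lever swings from the -y side over the top to the +y side; the lever leans (joint - 0.8) rad from upright towards +y. The three jaws close together, 5 mm per rad: they touch the shaft at about 0.9, are tight from 1.12; stop at 1.5. It stays where left; needs about 5 N at the ball
- lever_ball (a point): centre of the red ball (24 mm across) on the lever's end, 85 mm from the chuck axis, at local x = -70 mm of the drive; the lever is a steel bar 10 mm thick
- chuck_stop (a point): point on the chuck axis at the bottom of the chuck, where the shaft's end comes to rest; its axes are those of the drive
- jaw_a: chuck jaw at the top of the chuck (12 o'clock), steel, 30 mm long and 10 mm wide; its origin lies on the chuck axis at local x = 0 of the drive, not in the jaw. The open jaws leave a 25 mm passage
- jaw_b: second chuck jaw, 120 degrees from the first, alike
- jaw_c: third chuck jaw, 240 degrees from the first, alike
- shaft: loose stirrer shaft: straight steel rod 16 mm thick, 196 mm long, with a white disc 40 mm across and 12 mm thick (blue teeth) on its tail end, 0.16 kg. At the start it lies along the chuck axis on top of the mouths of the two clips, its axis 93.5 mm above the bench. Origin on its axis half way along; local x points to the disc end
- shaft_tip (a point): centre of the plain end face of the shaft, the end that goes into the chuck
- shaft_tail (a point): centre of the outer face of the disc at the tail end of the shaft
- buffer_bottle: large clear bottle with a blue screw cap, 69 mm wide, 142 mm tall; a bystander. Origin at the centre of its underside
- rinse_bottle: smaller clear bottle with an orange screw cap, 56 mm wide, 104 mm tall; a bystander. Origin at the centre of its underside
- clock_timer: white bench timer with a display and three coloured buttons, 42x62x62 mm; a bystander. Origin at the centre of its underside

How it is judged:
On the way, in this order (a step that is already met when the one before it is completed fails the run):
1. the shaft sits down at the bottom of both clips (z of shaft_tip in the frame of drive between 0.0765 and 0.0835 m and z of shaft_tail in the frame of drive between 0.0765 and 0.0835 m), for 0.2 s.
2. the shaft is slid home to the bottom of the chuck (all of step 1 and distance between shaft_tip and chuck_stop below 0.007 m), for 0.2 s.
3. the sleeve is turned until all three jaws press on the shaft (value of joint sleeve above 1.12 rad and contact force between each of jaw_a, jaw_b, jaw_c and shaft above 1.5 N and distance between shaft_tip and chuck_stop below 0.007 m), for 0.2 s.
At the end, for the whole second after the job is handed in: The shaft lies in both clips with both ends within 4 mm of the chuck axis, the jaw of the clips shut again (under 0.05 rad), its plain end within 7 mm of the bottom of the chuck, the sleeve turned past 1.12 rad with each of the three jaws pressing on the shaft with more than 1.5 N, and all at rest (all of step 1 and all of step 3 and y of shaft_tip in the frame of drive between -0.004 and 0.004 m and y of shaft_tail in the frame of drive between -0.004 and 0.004 m and value of joint clip below 0.05 rad and linear speed of shaft below 0.02 m/s); the robot touches nothing.
It fails at once if a bystander is moved by more than 30 mm or tipped (distance of any of buffer_bottle, rinse_bottle, clock_timer from where it was at the start of the episode above 0.03 m or angle between any of buffer_bottle, rinse_bottle, clock_timer's own z axis and vertical above 0.3 rad).
It fails at once if the shaft falls off the drive (height (world z) of shaft below 0.05 m).
It also fails if it takes over 53 s, if anything falls off the work surface, if the arm or the gripper's body presses on something with over 40 N, if the wrist force passes 120 N, or if a joint passes its speed limit or range.

## Working session

There is one attempt and no reset: what is moved stays moved. The work goes in short steps, Python scripts to look and compute and a shell command to move; the robot and the scene stay as the last step left them, time stands still between calls to the robot, and variables do not carry over. Pictures are saved under pics/ and viewed, at most 10 in all, crops included, and the job is handed in when it is done.

```bash
mkdir -p pics; cat > h.py <<'E'
import numpy as np, cv2
from scipy.spatial.transform import Rotation as R
from cell import *
def ray(im,px):
    x=(px[0]-im['cx'])/im['fx'];y=(px[1]-im['cy'])/im['fy']
    d=np.hypot(x,y);r=d
    for _ in range(20): r=d/(1+im['k1']*r*r)
    s=r/d if d>0 else 1
    o=np.array(im['orientation'])
    M=o if o.shape==(3,3) else R.from_rotvec(o).as_matrix() if o.size==3 else R.from_quat(o).as_matrix()
    v=M@np.array([x*s,y*s,1]); return np.array(im['position']),v/np.linalg.norm(v)
def atz(im,px,z):
    p,v=ray(im,px); return p+v*(z-p[2])/v[2]
def tri(a,pa,b,pb):
    p,u=ray(a,pa);q,v=ray(b,pb)
    s=np.linalg.lstsq(np.c_[u,-v],q-p,rcond=None)[0]
    A=p+s[0]*u;B=q+s[1]*v
    return (A+B)/2,np.linalg.norm(A-B)
def pt(l,c):
    r=place_of(l,c)
    return (np.array(r[0]['point'])*[640,480],r[0]['score']) if r else (None,0)
E
python3 - <<'E'
from h import *
I={c:get_image(c) for c in('scene','top')}
for c in I:
    cv2.imwrite(f'pics/{c}0.png',I[c]['image'][:,:,::-1]); print(c,I[c]['position'],I[c]['orientation'],I[c]['fx'],I[c]['k1'])
for l in ['drive','clip_near','clip_far','lever_ball','chuck_stop','shaft','shaft_tip','shaft_tail','buffer_bottle','rinse_bottle','clock_timer']:
    a,sa=pt(l,'scene');b,sb=pt(l,'top')
    print(l,a,round(sa,2),b,round(sb,2),*(tri(I['scene'],a,I['top'],b) if a is not None and b is not None else ()))
print(observe())
E
```

```text
scene [-0.0687701   0.12166901  1.02051848] [-1.40351971  2.25250547 -0.78674229] 609.2885465642856 -0.20711389510585462
top [ 0.47059858 -0.19898037  0.96647504] [-2.11625346  2.14728597 -0.13546418] 447.8723220177654 -0.017367059413969262
drive [338.176 309.504] 0.62 [322.368 285.024] 0.87 [ 0.53164884 -0.18250893 -0.00673326] 0.004573802529931346
clip_near [340.48 281.52] 0.91 [321.984 280.608] 0.96 [ 0.53336555 -0.18539412  0.08569001] 0.0004006550496631544
clip_far [378.496 267.12 ] 0.97 [364.096 280.08 ] 0.96 [ 0.53360465 -0.26815695  0.08154951] 4.615212837301726e-05
lever_ball [318.016 302.4  ] 0.88 [279.872 308.304] 0.85 [ 0.47841465 -0.11059619  0.13850083] 0.005986712363753056
chuck_stop [300.672 305.712] 0.68 [279.808 282.384] 0.72 [ 0.53235893 -0.1002138   0.06182574] 0.0016940788118298322
shaft [369.28 264.  ] 0.76 [356.032 278.4  ] 0.98 [ 0.5365542  -0.25020579  0.09842141] 0.0027056640750789964
shaft_tip [326.4  288.72] 0.68 [305.28  280.512] 0.84 [ 0.53335465 -0.15382565  0.08246255] 0.0038373796685580194
shaft_tail [410.496 246.48 ] 0.93 [402.88  273.504] 0.6 [ 0.54
[... 403 characters left out ...]
6906303
{'clock': 1.2, 'joints': array([ 1.08737908,  0.43448962,  0.02500209,  1.57319898, -0.01161983,
        1.13396715, -0.07508851]), 'dq': array([ 0.00045252,  0.00025976,  0.00069036,  0.00155725, -0.00049418,
        0.0001713 , -0.0004385 ]), 'joint_efforts': array([ 8.30272693e-04, -6.67663980e+01,  9.84996669e-01, -3.14801574e+01,
       -6.04951987e-02,  3.30781506e-02,  4.38153688e-05]), 'position': array([ 0.23229033, -0.58025739,  0.2267487 ]), 'ee_rot': array([3.08476306e+00, 5.94434525e-01, 4.20120238e-05]), 'force': array([-0.00820476, -0.43524568,  0.43107125]), 'ft_torque': array([ 0.00654707, -0.02678851, -0.0019708 ]), 'gripper_force': 0.0, 'width': 0.9983242457182782}
```

View pics/scene0.png

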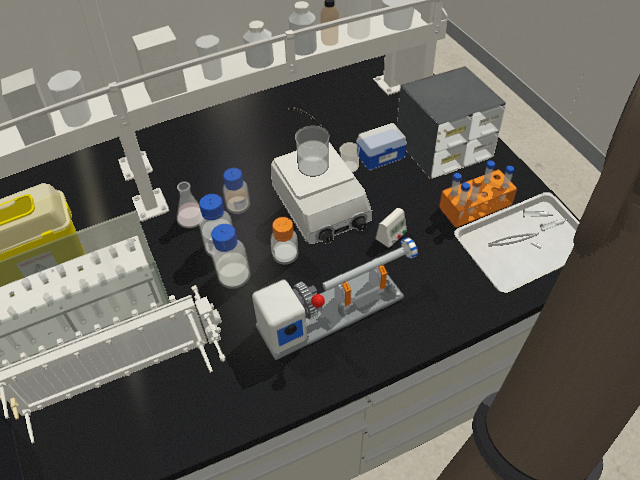

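View pics/top0.png

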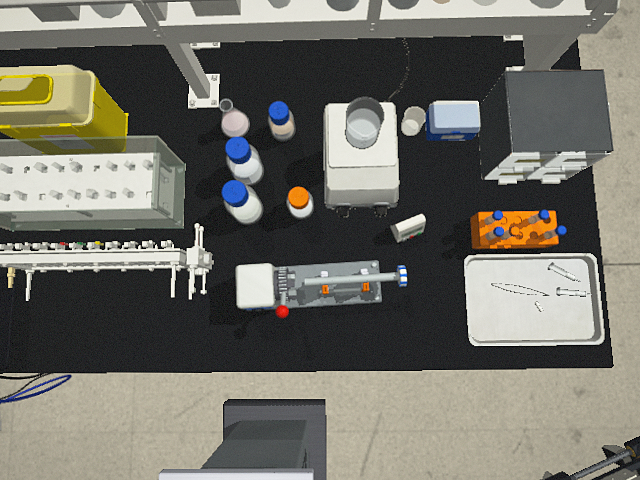

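The pictures show the drive at about (320, 285) in top, with its chuck to the left and its disc on the right at (402, 275). The lever ball is on the robot side at (282, 311). So local +x is about world −y, and local +y is about world +x. Next I'll refine the axis and look at enlarged crops.

```bash
python3 - <<'E'
from h import *
I={c:get_image(c) for c in('scene','top')}
for c in I:
    for l,z in [('clip_near',.08),('clip_far',.08),('lever_ball',.139),('shaft',.0935),('shaft_tip',.0935),('shaft_tail',.0935),('chuck_stop',.08),('drive',0)]:
        a,s=pt(l,c); print(c,l,a,np.round(atz(I[c],a,z),4),round(s,2))
    t=trace('shaft',c)[0]['region']
    v,u=np.nonzero(t); P=np.array([atz(I[c],(x,y),.0935)[:2] for x,y in zip(u,v)])
    k=(P[:,1]>-.31)
    print(c,'shaft fit x=a*y+b',np.polyfit(P[k,1],P[k,0],1),P[:,1].min(),P[:,1].max())
a=I['scene']['image'][220:370,240:430,::-1];b=I['top']['image'][250:325,225:415,::-1]
cv2.imwrite('pics/crop1.png',np.vstack([cv2.resize(b,(760,240),fx=0,fy=0,interpolation=2),cv2.resize(a[30:120],(760,360),interpolation=2)]))
E
```

```text
scene clip_near [342.784 280.176] [ 0.5378 -0.1928  0.08  ] 0.86
scene clip_far [377.792 270.   ] [ 0.5291 -0.2642  0.08  ] 0.7
scene lever_ball [320.128 302.88 ] [ 0.4738 -0.1158  0.139 ] 0.87
scene shaft [373.12 265.2 ] [ 0.5346 -0.2562  0.0935] 0.7
scene shaft_tip [325.696 287.616] [ 0.528  -0.1521  0.0935] 0.81
scene shaft_tail [412.8   247.488] [ 0.538  -0.3469  0.0935] 0.59
scene chuck_stop [301.12  302.016] [ 0.5276 -0.1008  0.08  ] 0.66
scene drive [336.896 309.024] [ 0.5311 -0.1768  0.    ] 0.88
scene shaft fit x=a*y+b [-0.05145731  0.52331867] -0.3527447003426103 -0.1498619798472391
top clip_near [322.368 284.4  ] [ 0.5264 -0.1858  0.08  ] 0.61
top clip_far [364.672 277.392] [ 0.539  -0.2696  0.08  ] 0.59
top lever_ball [280.   307.92] [ 0.4807 -0.1083  0.139 ] 0.92
top shaft [277.312 283.392] [ 0.5287 -0.0981  0.0935] 0.67
top shaft_tip [304.384 278.88 ] [ 0.5368 -0.151   0.0935] 0.57
top shaft_tail [403.584 275.376] [ 0.5407 -0.3441  0.0935] 0.77
top chuck_stop [277.376 285.696] [ 0.5251 -0.0967  0.08  ] 0.94
top drive [321.984 283.68 ] [ 0.533  -0.1838  0.    ] 0.72
top shaft fit x=a*y+b [-0.05104942  0.52348252] -0.3492354325297835 -0.15021777111440793
```

View pics/crop1.png

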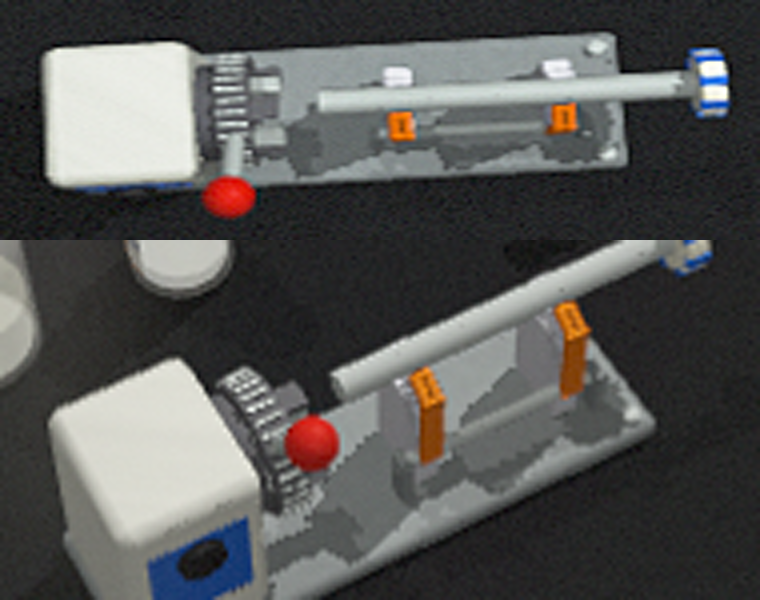

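The crop shows the shaft lying on both mouths, with the white horns on the far side (+x) and the orange jaws on the near side. Nothing stands between the clips apart from a low rod. The shaft line is x = 0.5234 − 0.051·y, tip at y ≈ −0.151. I'll turn the tool by −71° about its z and then travel.

```bash
T='python3 -m handwheel'
python3 -m handwheel '[[0,0,0,0,0,-1],[0,0,0,0,0,-1],[0,0,0,0,0,-1],[0,0,0,0,0,-1],[0,0,0,0,0,-1],[0,0,0,0,0,-1],[0,0,0,0,0,-1],[0,0,0,0,0,-1]]' 0.7
python3 -m handwheel '[[0,0,0,0,0,-1],[0,0,0,0,0,-1],[0,0,0,0,0,-1],[0,0,0,0,0,-1],[0,0,0,0,0,-1],[0,0,0,0,0,-1],[0,0,0,0,0,-1],[0,0,0,0,0,-1]]'
python3 -m handwheel '[[0,0,0,0,0,-1],[0,0,0,0,0,-0.77],[1,1,0,0,0,0],[1,1,0,0,0,0],[1,1,0,0,0,0],[1,1,0,0,0,0],[1,1,0,0,0,0],[1,1,0,0,0,0]]'
python3 -m handwheel '[[1,1,0,0,0,0],[1,1,0,0,0,0],[1,1,0,0,0,0],[1,1,0,0,0,0],[1,1,0,0,0,0],[1,1,0,0,0,0],[1,1,0,0,0,0],[0,0,0,0,0,0]]'
```

```text
clock: 2.87
position: [0.2322, -0.5803, 0.2268]
ee_rot: [2.799, 1.426, -0.0]
force: [-0.4, -0.8, -0.5]
width: 0.7
gripper_force: 0.0
clock: 3.53
position: [0.2322, -0.5803, 0.2267]
ee_rot: [-2.297, -2.143, 0.0]
force: [-0.1, 0.3, -0.1]
width: 0.701
gripper_force: 0.0
clock: 4.2
position: [0.3467, -0.4534, 0.2269]
ee_rot: [2.165, 2.276, -0.0]
force: [1.7, 0.4, 0.5]
width: 0.697
gripper_force: 0.0
clock: 4.87
position: [0.4832, -0.3015, 0.2271]
ee_rot: [2.156, 2.285, 0.006]
force: [0.1, 1.2, 0.2]
width: 0.703
gripper_force: 0.0
```

```bash
python3 -m handwheel '[[0.785,0.694,0,0,0,0],[0.785,0.694,0,0,0,0],[0.785,0.694,0,0,0,0],[0.785,0.694,0,0,0,0],[0,0,1,0,0,0],[0,0,1,0,0,0],[0,0,1,0,0,0],[0,0,1,0,0,0]]'
python3 -m handwheel '[[0,0,0,0,0,0],[0,0,0,0,0,0]]'
python3 - <<'E'
from h import *
I={c:get_image(c) for c in('scene','top')}
s=I['scene']['image'][190:370,240:480,::-1];b=I['top']['image'][230:340,225:425,::-1]
cv2.imwrite('pics/crop2.png',np.vstack([cv2.resize(b,(540,297)),cv2.resize(s[:130],(540,292))]))
E
```

```text
clock: 5.53
position: [0.5311, -0.2421, 0.146]
ee_rot: [2.164, 2.277, 0.0]
force: [0.0, -0.4, 0.2]
width: 0.697
gripper_force: 0.0
clock: 5.7
position: [0.5304, -0.2419, 0.1462]
ee_rot: [-2.163, -2.275, 0.001]
force: [0.4, 0.3, 0.1]
width: 0.7
gripper_force: 0.0
```

View pics/crop2.png

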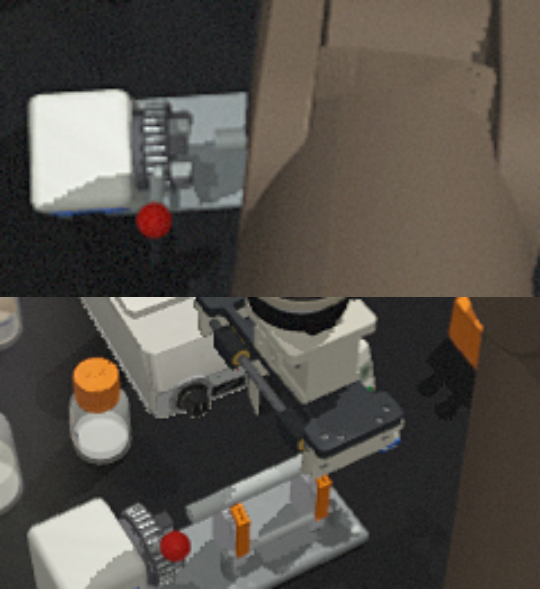

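The crop shows the gripper centred over the gap between the clips, fingers astride the shaft. The shaft is still on the mouths. Next I descend and grip.

```bash
python3 -m handwheel '[[0.28,0.265,0.6,0,0,0],[0,0,1,0,0,0],[0,0,1,0,0,0],[0,0,1,0,0,0],[0,0,0,0,0,0]]'
python3 -m handwheel '[[0,0,0,0,0,0],[0,0,0,0,0,0],[0,0,0,0,0,0],[0,0,0,0,0,0],[0,0,0,0,0,0],[0,0,0,0,0,0]]' 0 40
```

```text
clock: 6.22
position: [0.5346, -0.2351, 0.0717]
ee_rot: [-2.162, -2.274, 0.002]
force: [-0.5, -0.5, -0.7]
width: 0.699
gripper_force: 0.0
clock: 6.72
position: [0.5364, -0.2362, 0.0754]
ee_rot: [2.164, 2.276, 0.001]
force: [0.3, -0.1, 0.1]
width: 0.319
gripper_force: 0.0
```

```bash
python3 -m handwheel '[[0,0,0,0,0,0],[0,0,0,0,0,0],[0,0,0,0,0,0],[0,0,0,0,0,0],[0,0,0,0,0,0]]'
```

```text
clock: 7.13
position: [0.5362, -0.2362, 0.0749]
ee_rot: [2.165, 2.277, -0.0]
force: [-0.7, -0.4, 2.1]
width: 0.158
gripper_force: 40.0
```

```bash
python3 -m handwheel '[[0,0,0.2,0,0,0],[0,0,0.2,0,0,0],[0,0,0.15,0,0,0],[0,0,0,0,0,0]]'
python3 -m handwheel '[[0,0,0.15,0,0,0],[0,0,0.07,0,0,0],[0,0,0,0,0,0],[0,0,0,0,0,0]]'
```

```text
clock: 7.47
position: [0.5349, -0.2361, 0.0627]
ee_rot: [-2.164, -2.275, 0.002]
force: [-3.1, -0.7, -2.9]
width: 0.164
gripper_force: 40.0
clock: 7.8
position: [0.5351, -0.2361, 0.0612]
ee_rot: [-2.165, -2.276, 0.003]
force: [-13.8, 2.3, 26.9]
width: 0.166
gripper_force: 40.0
```

```bash
python3 -m handwheel '[[0,-0.05,-0.05,0,0,0],[0,0,0,0,0,0],[0,0,0,0,0,0]]'
python3 - <<'E'
from h import *
o=observe(); M=R.from_rotvec(o['ee_rot']).as_matrix(); print(o['force'],o['ft_torque'],M.round(4))
E
```

```text
clock: 8.05
position: [0.535, -0.2361, 0.0614]
ee_rot: [2.164, 2.277, -0.001]
force: [-7.1, 0.3, 15.3]
width: 0.16
gripper_force: 40.0
[-7.07702459  0.25674718 15.32905882] [0.26185127 1.44832903 0.05917579] [[-5.060e-02  9.987e-01  1.000e-04]
 [ 9.987e-01  5.060e-02 -5.000e-04]
 [-5.000e-04  1.000e-04 -1.000e+00]]
```

```bash
python3 -m handwheel '[[0,-0.04,-0.04,0,0,0],[0.3,0,0,0,0,0],[0.4,0,0,0,0,0],[0.4,0,0,0,0,0],[0.4,0,0,0,0,0],[0.2,0,0,0,0,0],[0,0,0,0,0,0],[0,0,0,0,0,0]]'
```

```text
clock: 8.72
position: [0.5335, -0.2076, 0.0616]
ee_rot: [2.164, 2.268, -0.005]
force: [3.0, -20.9, 0.2]
width: 0.159
gripper_force: 50.5
```

```bash
python3 - <<'E'
from h import *
I={c:get_image(c) for c in('scene','top')}
for c in I:
    for l,z in [('shaft_tail',.08),('clip_far',.08),('shaft_tip',.08)]:
        a,s=pt(l,c)
        if a is not None: print(c,l,atz(I[c],a,z).round(4),round(s,2))
s=I['scene']['image'][220:370,240:440,::-1]
cv2.imwrite('pics/crop3.png',cv2.resize(s,(800,600)))
print(observe()['force'])
E
```

```text
scene shaft_tail [ 0.5408 -0.3198  0.08  ] 0.66
scene clip_far [ 0.5366 -0.2661  0.08  ] 0.87
scene shaft_tip [ 0.5294 -0.1266  0.08  ] 0.8
top shaft_tail [ 0.5361 -0.3188  0.08  ] 0.49
[  2.62495874 -20.11700446  -0.50287184]
```

View pics/crop3.png

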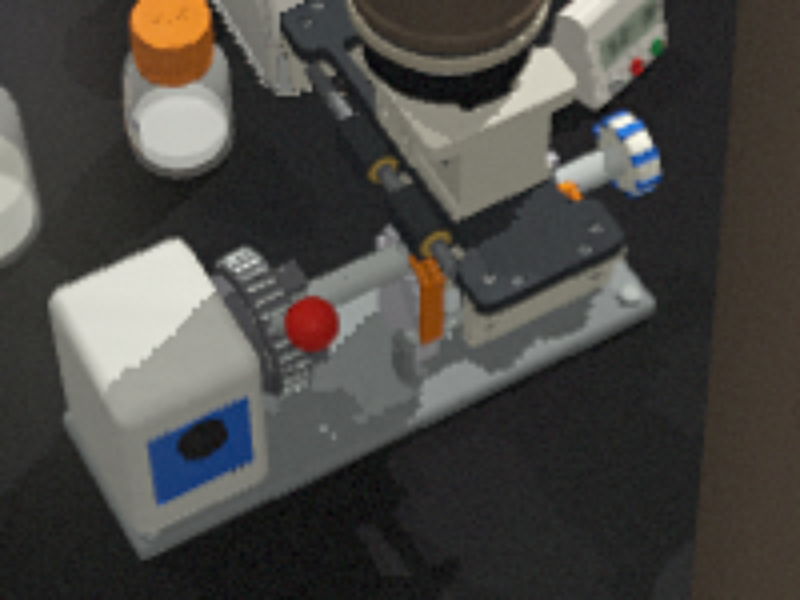

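The crop shows the shaft low in both clips with its tip approaching the chuck. The gripper sits close to the near clip and there are 20 N against the slide. Opening the grip will show whether the fingers or the shaft are stopped.

```bash
python3 -m handwheel '[[0,0,0,0,0,0],[0,0,0,0,0,0],[0,0,0,0,0,0],[0,0,0,0,0,0]]' 0.4
python3 -c "
from h import *
print(observe()['force'],observe()['ft_torque'])"
```

```text
clock: 9.45
position: [0.5303, -0.2073, 0.0611]
ee_rot: [2.169, 2.271, -0.01]
force: [-9.2, -17.5, 8.9]
width: 0.378
gripper_force: 9.0
[ -9.22895126 -17.50821967   8.93981738] [-3.98529601  1.52706244 -0.32453927]
```

The force stays on after opening, so the finger is against the near clip and the shaft is free. I'll back off 43 mm and regrasp for a second stroke.

```bash
python3 -m handwheel '[[-0.35,0,0,0,0,0],[-0.6,0,0,0,0,0],[-0.6,0,0,0,0,0],[-0.6,0,0,0,0,0],[0,0,0,0,0,0],[0,0,0,0,0,0]]' 0.4
python3 -c "
from h import *
print(observe()['force'],observe()['ft_torque'])"
```

```text
clock: 9.95
position: [0.5347, -0.2457, 0.0608]
ee_rot: [-2.166, -2.275, -0.0]
force: [-0.1, 0.1, 0.3]
width: 0.395
gripper_force: 0.0
[-0.09537614  0.10647828  0.34536756] [-0.01240729 -0.06012103 -0.05886719]
```

```bash
python3 -m handwheel '[[0,0.03,-0.03,0,0,0],[0,0,0,0,0,0],[0,0,0,0,0,0],[0,0,0,0,0,0],[0,0,0,0,0,0],[0,0,0,0,0,0],[0,0,0,0,0,0]]' 0 40
python3 -m handwheel '[[0.2,0,0,0,0,0],[0.3,0,0,0,0,0],[0.3,0,0,0,0,0],[0.1,0,0,0,0,0],[0,0,0,0,0,0],[0,0,0,0,0,0]]'
```

```text
clock: 10.53
position: [0.5354, -0.2445, 0.0618]
ee_rot: [-2.164, -2.277, -0.0]
force: [-2.1, 2.6, 1.7]
width: 0.165
gripper_force: 40.0
clock: 11.03
position: [0.5344, -0.2259, 0.0617]
ee_rot: [-2.163, -2.277, -0.001]
force: [-1.0, 3.5, 2.8]
width: 0.166
gripper_force: 40.0
```

```bash
python3 -m handwheel '[[0.15,0,0,0,0,0],[0.1,0,0,0,0,0],[0,0,0,0,0,0],[0,0,0,0,0,0]]'
python3 -m handwheel '[[0.1,0,0,0,0,0],[0,0,0,0,0,0],[0,0,0,0,0,0]]'
```

```text
clock: 11.37
position: [0.5342, -0.2222, 0.0618]
ee_rot: [2.165, 2.277, -0.0]
force: [-1.3, -1.5, 2.1]
width: 0.158
gripper_force: 40.0
clock: 11.62
position: [0.5342, -0.2219, 0.0618]
ee_rot: [2.165, 2.274, -0.002]
force: [0.2, -4.9, 0.4]
width: 0.163
gripper_force: 40.0
```

```bash
python3 -m handwheel '[[0.1,0,0,0,0,0],[0,0,0,0,0,0],[0,0,0,0,0,0]]'
python3 - <<'E'
from h import *
I={c:get_image(c) for c in('scene','top')}
for c in I:
    for l,z in [('shaft_tail',.08),('clip_far',.08),('chuck_stop',.08),('lever_ball',.139)]:
        a,s=pt(l,c)
        if a is not None: print(c,l,a,atz(I[c],a,z).round(4),round(s,2))
s=I['scene']['image'][220:370,240:440,::-1]
cv2.imwrite('pics/crop4.png',cv2.resize(s,(800,600)))
E
```

```text
clock: 11.87
position: [0.534, -0.2219, 0.0619]
ee_rot: [2.166, 2.271, -0.003]
force: [-0.1, -11.4, -0.5]
width: 0.164
gripper_force: 40.0
scene shaft_tail [391.488 263.184] [ 0.5317 -0.2961  0.08  ] 0.84
scene chuck_stop [300.224 303.408] [ 0.5255 -0.0981  0.08  ] 0.94
scene lever_ball [318.208 303.408] [ 0.4743 -0.1123  0.139 ] 0.86
top shaft_tail [304.896 205.584] [ 0.6867 -0.1525  0.08  ] 0.72
top chuck_stop [281.024 282.096] [ 0.5321 -0.1039  0.08  ] 0.64
top lever_ball [282.496 309.504] [ 0.4777 -0.1129  0.139 ] 0.91
```

View pics/crop4.png

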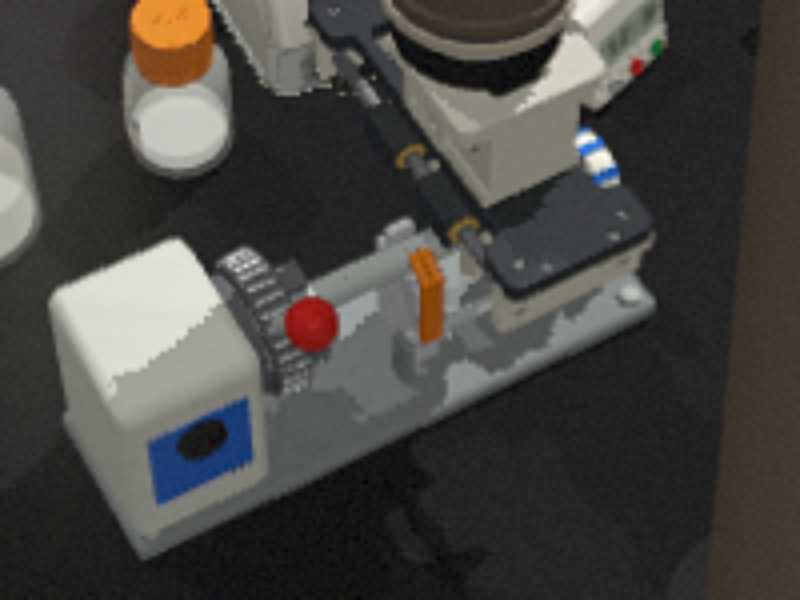

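The crop shows the shaft well inside the chuck. The tail reads y ≈ −0.296, so the tip is at −0.100, equal to the stop, and the push force rises with no motion. It is home. Now I release, lift and go to the lever.

```bash
python3 -m handwheel '[[-0.1,0,0,0,0,0],[0,0,0,0,0,0],[0,0,0,0,0,0],[0,0,0,0,0,0],[0,0,0,0,0,0]]' 0.4
python3 -m handwheel '[[0,0,-0.5,0,0,0],[0,0,-1,0,0,0],[0,0,-1,0,0,0],[0,0,-1,0,0,0],[0,0,-1,0,0,0],[0,0,-1,0,0,0],[0,0,-1,0,0,0],[0,0,-0.5,0,0,0]]'
python3 -m handwheel '[[0.96,-0.885,0,0,0,0],[0.96,-0.885,0,0,0,0],[0.96,-0.885,0,0,0,0],[0.96,-0.885,0,0,0,0],[0.96,-0.885,0,0,0,0],[0.96,-0.885,0,0,0,0],[0,0,0,0,0,0],[0,0,0,0,0,0]]' 0
python3 - <<'E'
from h import *
I={c:get_image(c) for c in('scene','top')}
for c in I:
    for l,z in [('shaft_tail',.08),('clip_far',.08),('clip_near',.08),('lever_ball',.139)]:
        a,s=pt(l,c)
        if a is not None: print(c,l,a,atz(I[c],a,z).round(4),round(s,2))
E
```

```text
clock: 12.78
position: [0.5341, -0.2195, 0.0617]
ee_rot: [-2.164, -2.277, -0.0]
force: [-0.2, -0.2, 0.5]
width: 0.392
gripper_force: 0.0
clock: 13.45
position: [0.5352, -0.22, 0.205]
ee_rot: [2.162, 2.275, 0.003]
force: [0.8, -0.1, 0.5]
width: 0.402
gripper_force: 0.0
clock: 14.12
position: [0.4215, -0.1097, 0.2021]
ee_rot: [2.162, 2.278, -0.001]
force: [0.4, -1.1, 0.3]
width: 0.007
gripper_force: 0.0
scene shaft_tail [387.968 259.824] [ 0.542  -0.2941  0.08  ] 0.58
scene clip_far [378.816 268.8  ] [ 0.5308 -0.2674  0.08  ] 0.68
scene lever_ball [317.632 301.296] [ 0.4787 -0.1133  0.139 ] 0.9
top shaft_tail [378.368 277.584] [ 0.5382 -0.2966  0.08  ] 0.72
top clip_far [366.4   277.392] [ 0.5389 -0.273   0.08  ] 0.58
top clip_near [323.008 285.6  ] [ 0.524 -0.187  0.08 ] 0.65
top lever_ball [362.112 279.408] [ 0.5308 -0.2601  0.139 ] 0.56
```

```bash
python3 -m handwheel '[[-0.1,0,0.85,0,0,0],[0,0,0.9,0,0,0],[0,0,0.9,0,0,0],[0,0,0.7,0,0,0],[0,0.7,0,0,0,0],[0,0.7,0,0,0,0],[0,0.7,0,0,0,0],[0,0,0,0,0,0]]'
python3 -m handwheel '[[0,0.6,0,0,0,0],[0,0.6,0,0,0,0],[0,0,0,0,0,0]]'
```

```text
clock: 15.28
position: [0.4578, -0.1107, 0.1338]
ee_rot: [-2.159, -2.269, 0.017]
force: [-12.6, 0.6, 12.1]
width: 0.004
gripper_force: 7.0
clock: 15.53
position: [0.4893, -0.1092, 0.1346]
ee_rot: [-2.165, -2.277, -0.0]
force: [-0.0, -0.7, 0.5]
width: 0.005
gripper_force: 0.0
```

```bash
python3 - <<'E'
from h import *
I={c:get_image(c) for c in('scene','top')}
for c in I:
    a,s=pt('lever_ball',c)
    if a is not None: print(c,a,atz(I[c],a,.165).round(4),round(s,2))
s=I['scene']['image'][240:360,240:400,::-1]
cv2.imwrite('pics/crop5.png',cv2.resize(s,(640,480)))
E
```

```text
scene [377.984 267.792] [ 0.4792 -0.232   0.165 ] 0.53
```

View pics/crop5.png

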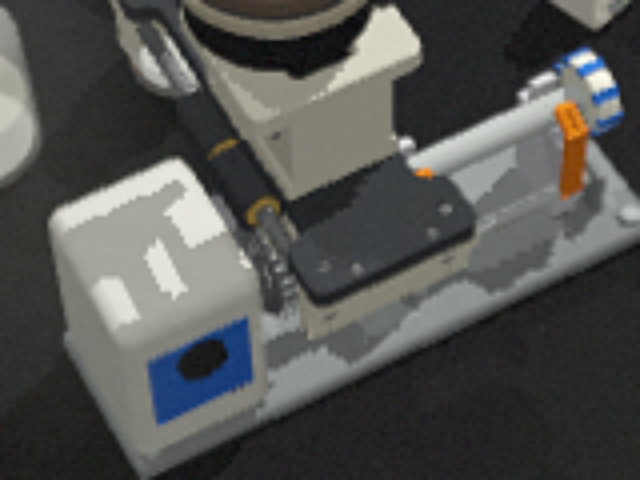

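The crop shows the shaft seated in the clips. The ball is hidden behind the gripper and no longer on the near side, so it is travelling with the fingers. I'll continue.

```bash
python3 -m handwheel '[[0,0.6,0,0,0,0],[0,0.6,0,0,0,0],[0,0,0,0,0,0]]'
python3 -m handwheel '[[0,0.3,0,0,0,0],[0,0.3,0,0,0,0],[0,0,0,0,0,0]]'
```

```text
clock: 15.98
position: [0.513, -0.1079, 0.1347]
ee_rot: [2.165, 2.277, 0.001]
force: [0.1, 0.3, -1.7]
width: 0.007
gripper_force: 0.0
clock: 16.23
position: [0.5239, -0.1074, 0.1342]
ee_rot: [-2.164, -2.276, 0.001]
force: [-2.1, -0.4, -1.6]
width: 0.003
gripper_force: 1.1
```

```bash
python3 -m handwheel '[[0,0.3,0,0,0,0],[0,0,0,0,0,0]]'
python3 -m handwheel '[[0,0.3,0,0,0,0],[0,0,0,0,0,0]]'
python3 -m handwheel '[[0,0.3,0,0,0,0],[0,0,0,0,0,0]]'
```

```text
clock: 16.4
position: [0.5297, -0.107, 0.1342]
ee_rot: [-2.164, -2.276, 0.001]
force: [-3.2, 0.1, -2.2]
width: 0.008
gripper_force: 1.5
clock: 16.57
position: [0.5357, -0.1067, 0.1342]
ee_rot: [-2.164, -2.276, 0.002]
force: [-4.5, -1.1, -2.6]
width: 0.002
gripper_force: 1.8
clock: 16.73
position: [0.5415, -0.1065, 0.1342]
ee_rot: [-2.164, -2.276, 0.002]
force: [-3.9, -0.8, -3.2]
width: 0.003
gripper_force: 2.2
```

```bash
python3 -m handwheel '[[0,0.3,0,0,0,0],[0,0,0,0,0,0]]'
python3 -m handwheel '[[0,0.2,0,0,0,0],[0,0,0,0,0,0],[0,0,0,0,0,0]]'
python3 - <<'E'
from h import *
I={c:get_image(c) for c in('scene','top')}
for c in I:
    a,s=pt('lever_ball',c); print(c,a,s)
    h=cv2.cvtColor(I[c]['image'],cv2.COLOR_RGB2HSV)
    m=((h[...,0]<6)|(h[...,0]>174))&(h[...,1]>170)&(h[...,2]>90)
    v,u=np.nonzero(m); k=(v>230)&(v<350)&(u>240)&(u<400); print(c,k.sum(),u[k].mean() if k.any() else 0,v[k].mean() if k.any() else 0)
E
```

```text
clock: 16.9
position: [0.5472, -0.1062, 0.1341]
ee_rot: [-2.164, -2.276, 0.002]
force: [-5.3, -0.6, -2.8]
width: 0.003
gripper_force: 2.5
clock: 17.15
position: [0.5505, -0.1061, 0.134]
ee_rot: [-2.163, -2.275, 0.003]
force: [-6.9, 0.6, -4.1]
width: 0.004
gripper_force: 3.1
scene None 0
scene 7 398.57142857142856 236.28571428571428
top [364.224 278.112] 0.4
top 0 0 0
```

Contact is light and rising. I'll retreat and look at the ball.

```bash
python3 -m handwheel '[[0,-0.7,0,0,0,0],[0,-1,0,0,0,0],[0,-1,0,0,0,0],[0,-1,0,0,0,0],[0,-1,0,0,0,0],[0,-1,0,0,0,0],[0,-1,0,0,0,0],[0,0,0,0,0,0]]'
python3 - <<'E'
from h import *
I={c:get_image(c) for c in('scene','top')}
for c in I:
    a,s=pt('lever_ball',c); print(c,a,s)
    if a is not None: print(atz(I[c],a,.155))
s=I['scene']['image'][240:360,240:400,::-1];t=I['top']['image'][240:330,230:410,::-1]
cv2.imwrite('pics/crop6.png',np.vstack([cv2.resize(s,(440,330)),cv2.resize(t,(440,220))]))
E
```

```text
clock: 18.02
position: [0.4158, -0.1131, 0.1352]
ee_rot: [2.164, 2.275, -0.001]
force: [-1.6, 0.1, -0.2]
width: 0.003
gripper_force: 0.0
scene [291.072 260.016] 0.55
[ 0.57108075 -0.1046281   0.155     ]
top [277.696 251.424] 0.84
[ 0.58316396 -0.1058459   0.155     ]
```

View pics/crop6.png

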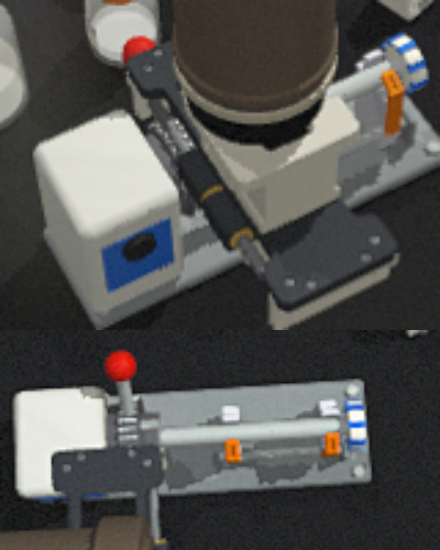

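The crop shows the ball swung right over to the +y side: top pixel (278, 251), about 54 mm past the axis, so lean ≈ 0.69 and sleeve ≈ 1.45 or more. The shaft is in both clips, the orange jaws look shut and the gripper is clear. One last tail check, then I hand in.

```bash
python3 -m handwheel '[[0,-0.5,-0.5,0,0,0],[0,0,0,0,0,0],[0,0,0,0,0,0],[0,0,0,0,0,0]]'
python3 - <<'E'
from h import *
I=get_image('top'); a,s=pt('shaft_tail','top'); t=atz(I,a,.08); print(a,s,t,observe()['force'])
if s>.4 and abs(t[1]+.2966)<.006: print(sign_off())
E
```

```text
clock: 18.55
position: [0.4094, -0.1131, 0.1447]
ee_rot: [2.164, 2.276, 0.001]
force: [-0.0, -0.2, 0.1]
width: 0.006
gripper_force: 0.0
[376.32 276.  ] 0.86 [ 0.54140396 -0.29262926  0.08      ] [ 0.90392549 -0.35313705 -0.54278635]
the job is handed in; nothing more can be done
None
```

I handed the job in at about 18.6 s. The shaft is pressed down into both clips and slid home in the chuck, and the lever is swung over to an estimated 1.45 rad or more on the sleeve. The arm is clear of everything. I judged jaw grip from the lever position alone, and `sign_off()` returned no verdict.

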